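# Lock the roll winder's spindle with its cross pin

## Robot

A 6-joint arm with a two-finger parallel gripper is mounted at the origin on a cart in front of the work surface, level with it; the furniture and walls round the work are solid. World frame = base frame: x ahead of the robot, y to its left, z up, the work surface at z = 0. Lengths are in m, angles in rad, forces in N, time in s.
With the tool pointing down it reaches from about 0.3 to 0.775 m from the base axis. Payload 14.6 kg.
Tool frame: the origin (TCP) lies at the very end of the fingers, on their centre line; the grasp point (between the pads) lies 19 mm behind it; z points along the fingers, y is the line along which they close (so a half turn about z gives the same grasp; the last joint's range is limited). The gripper opens to 94 mm and grips with 3 to 60 N. Pads are 16 mm wide; open, the fingers measure 119 mm over their backs; the gripper's body (75 mm by 177 mm) begins 78 mm behind the grasp point.
Start: joints at [-1.345, 0.3, 1.521, -0, 1.321, -0.067], TCP at [0.159, -0.527, 0.205] pointing down, gripper open.
Joint ranges: [-3.03, 3.03], [-0.79, 2.21], [0.23, 2.52], [-1.04, 4.18], [0, 3.07], [-2.55, 2.55]. Speed limits (rad/s): [2.22, 2.22, 2.57, 3.14, 3.14, 3.14].

## Interface

Orientations are given as a rotation vector (axis times angle).
In Python, from plant import manip, optics, ticket gives the robot as it stands (manip), with the cameras (optics) and the job (ticket).
- The arm moves only by the shell command python3 inch.py 'ROWS' [FORCE]. ROWS is a JSON list of rows, 1 to 8 of them, each of 7 numbers: the opening from 0.0 (shut) to 1.0 (fully open), then dx, dy, dz in m, then a rotation vector rx, ry, rz in rad; each row shifts and turns the commanded pose from where the row before left it, along the tool's axes as they then stand; what a row does not reach is not made up. A row lasts 1/8 s, in which the tool goes at most 0.0625 m and 0.188 rad, less where a joint would pass 70% of its speed; a pose out of reach is approached as far as the arm can. The fingers move at their own pace and stop on an object; FORCE is the grip in N (left out, the last holds). Time passes only in rows, so rows that do not move let the fingers close. It prints the time, the measured TCP pose, the force, the opening and the grip force at its end.
- manip.state(): the state, without advancing time (a new reading comes with each control period).
- optics.capture(name): name is "scene" or "top" or "wrist"; returns the picture (400x640x3 uint8, blue, green, red); there is no depth.
- optics.camera_model(name): a dict with "K" (3x3 intrinsics, pixels), "world_from_camera" (4x4, takes a point from camera to world coordinates). Camera axes: x right, y up, looking along -z (the intrinsics and any distortion apply to the point x, -y, -z); pixel columns grow to the right and rows downward; lengths in m; the calibration is good to about 2 mm. A picture is of the moment at which its call begins: read the wrist's pose just before it. camera_model takes no time and is no camera call; for the wrist camera it gives the pose at the moment of the call.
- ticket.job_done(): hands the job in; it is judged then, once.
The state is a dict: "time_s": time; "joint_pos": joint angles; "joint_vel": joint speeds; "effort": joint torques, N m; "tool_pos": TCP position; "ee_rot": TCP orientation; "ft_force": force on the tool from outside, world axes, zero at the start; "ft_torque": the same for the moment, N m; "gripper_width": opening from 0.0 (shut) to 1.0 (fully open); "grasp_force": force on a finger pad.
Only numpy, scipy, OpenCV 4.12 (cv2) and the standard library are available. Lean on these libraries where they do the work, as an engineer would, in place of code of your own. Each camera call takes 0.05 s, during which the arm holds its last target. There are 200 camera calls.

## Task

Lock the spindle of the hand-cranked roll winder: take the long locking pin out of the wooden block, set it nose first in the slanted bush at the front of the bearing, and turn the crank away from you, over the top, until the hidden cross-hole in the spindle comes round and the pin drops into it. Then push the pin through, past its spring catch, until its collar sits fully home on the bush, and let go. Leave the short pin, the tins and the tape where they are.

Things in the scene. Friction and masses are not known exactly. Their poses are not given: they have to be found in the camera images.
- winder: hand-cranked roll winder, bolted down: grey base plate 150 x 140 x 8 mm, two cheeks and a grey bearing barrel 68 mm in diameter, 50 mm long. Origin: centre of the base's underside; x points to the rear (at yaw 0 away from the robot), y along the spindle. The spindle axis runs along y, 115 mm above the origin: crank on the -y side, 60 mm disc and slotted mandrel (ends at y +140 mm) on the other.
- lock_bush: steel bush for the pin on the top front of the barrel: tube 26 mm outside, 12 mm inside. Origin: centre of its mouth, 29 mm in front of the spindle axis, 165 mm above the table. z points out of the mouth along the hole, 30 degrees from vertical, leaning to the winder's -x (to the robot). The hole runs on through spindle and far wall; until the cross-hole lines up the spindle blocks it 42 mm down.
- lock_pin: long locking pin, steel, 140 mm, about 50 g; at first upright in the wooden block, 30 mm deep in its hole. Origin: centre of the nose (lower end), z up the pin. Nose rounded, shank 10 mm in diameter with a groove near the nose, at 96 mm a collar 23 mm wide and 4 mm thick, then a ringed round grip 18 mm in diameter up to 140 mm.
- pin_grip (a point): point on the locking pin's axis in its grip, 122 mm from the nose (26 mm above the collar's underside, 18 mm below the end of the head); a good place to hold it
- pin_collar (a point): centre of the underside of the pin's collar, 96 mm from the nose; home = on the bush mouth. With the nose resting on the blocked spindle it stands 54 mm off the mouth; when the cross-hole comes round the pin slides on by itself and stops about 16 mm short, on a spring ball in the far wall. It takes a push of some newtons (under 15) to pass the ball, which then snaps into the pin's groove.
- crank_handle (a point): centre of the crank's black handle, a bar 22 mm thick, 60 mm long, parallel to the spindle, freely spinning; it circles the spindle axis at 60 mm radius, 117 mm to the winder's -y side. It starts 25 to 75 degrees from the top towards the robot. Turned over the top, away from the robot, the hidden hole comes round after 20 to 125 degrees and the pin then stops the crank. Turning takes about 1.5 N.
- pin_block: fixed beech block 50 (x) x 130 (y) x 40 mm with three holes 11 mm wide and 30 mm deep in a row along its y axis, at -40, 0 and +40 mm. Origin: centre of its underside. The two pins stand in the outer holes, either way round; the middle one is empty.
- stop_pin: a short steel pin, 76 mm, with the same 10 mm shank, collar and 18 mm grip as the long one but with the collar 56 mm from the nose; it stands in the other outer hole of the block and stays there. Origin at its nose, z up.
- plain_tin: bystander: food tin filled with wax, plain bare metal, 70 mm in diameter, 99 mm high with its wick; origin at the centre of its underside
- wax_tin: bystander: another bare-metal wax tin, 70 mm in diameter, 95 mm high with its wick; origin at the centre of its underside
- tape: bystander: roll of brown packing tape lying flat, 96 mm in diameter, 48 mm high; origin at the centre of its underside

How it is judged:
By the outcome, as a careful person would: the job done as asked, in the order asked, and still so for the second after the job is handed in, with the robot touching nothing.
It also fails if it takes over 54 s, if anything falls off the work surface, if the arm or the gripper's body presses on something with over 40 N, if the wrist force passes 120 N, or if a joint passes its speed limit or range.

## Working session

There is one attempt and no reset: what is moved stays moved. The work goes in short steps, Python scripts to look and compute and a shell command to move; the robot and the scene stay as the last step left them, time stands still between calls to the robot, and variables do not carry over. Pictures are saved under pics/ and viewed, at most 10 in all, crops included, and the job is handed in when it is done.

```bash
ls; mkdir -p pics
python3 - <<'E'
from plant import manip, optics, ticket
import cv2,numpy as np
s=manip.state(); print({k:np.round(v,3).tolist() for k,v in s.items()})
for n in("scene","top"):
    im=optics.capture(n); cv2.imwrite(f"pics/{n}0.png",im)
    c=optics.camera_model(n); print(n,{k:np.round(v,4).tolist() if not isinstance(v,str) else v for k,v in c.items()})
E
```

```text
inch.py
pics
plant.py
{'time_s': 0.0, 'joint_pos': [-1.345, 0.3, 1.522, 0.0, 1.321, -0.067], 'joint_vel': [-0.001, 0.002, 0.001, -0.001, -0.002, 0.0], 'effort': [-0.0, -53.18, -35.273, 0.071, 0.024, -0.0], 'tool_pos': [0.159, -0.526, 0.205], 'ee_rot': [-3.107, -0.458, 0.0], 'ft_force': [0.055, 0.363, 0.382], 'ft_torque': [-0.016, 0.034, -0.01], 'grasp_force': 0.0, 'gripper_width': 1.001}
scene {'K': [[379.9603, 0.0, 320.3515], [0.0, 379.9603, 193.621], [0.0, 0.0, 1.0]], 'world_from_camera': [[-0.8373, 0.3527, -0.4177, 0.1502], [-0.5467, -0.5355, 0.6437, 0.5991], [0.0033, 0.7673, 0.6413, 0.7237], [0.0, 0.0, 0.0, 1.0]]}
top {'K': [[446.1465, 0.0, 318.5807], [0.0, 446.1465, 199.429], [0.0, 0.0, 1.0]], 'world_from_camera': [[-0.0297, 0.9864, -0.1619, 0.3549], [-0.9996, -0.0294, 0.0043, -0.0403], [-0.0005, 0.162, 0.9868, 1.3284], [0.0, 0.0, 0.0, 1.0]]}
```

View pics/scene0.png

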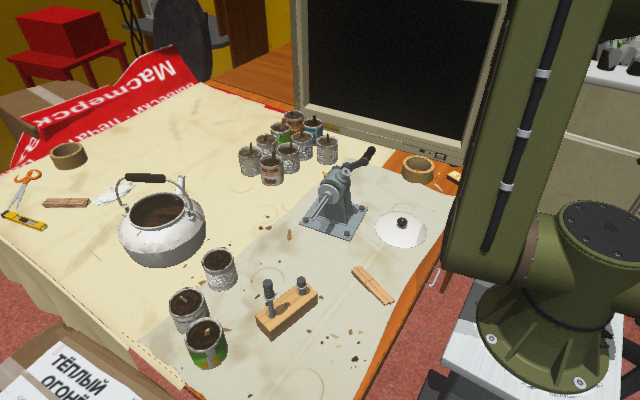

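View pics/top0.png

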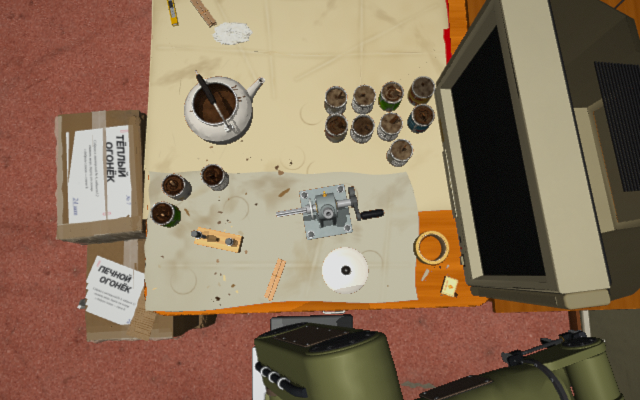

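The scene view shows the block at about (287,312), with the long pin at (269,295) and the short one at (301,287). The winder is at (335,210), with its crank handle at (368,157). In the top view the block is at (217,239) and the winder at (328,210), with the handle at (371,213). I'll zoom in on both.

```bash
cat > h.py <<'E'
import numpy as np,cv2
from plant import manip, optics, ticket
from scipy.spatial.transform import Rotation as R
def ray(n,p,cm=None):
    c=cm or optics.camera_model(n); K=np.array(c["K"]);T=np.array(c["world_from_camera"])
    d=np.linalg.inv(K)@[p[0],p[1],1]; d=T[:3,:3]@[d[0],-d[1],-d[2]]
    return T[:3,3],d/np.linalg.norm(d)
def onz(n,p,z,cm=None):
    o,d=ray(n,p,cm); return o+d*(z-o[2])/d[2]
def tri(rs):
    A=0;b=0
    for o,d in rs:
        M=np.eye(3)-np.outer(d,d);A=A+M;b=b+M@o
    x=np.linalg.solve(A,b); return x,[np.linalg.norm((np.eye(3)-np.outer(d,d))@(x-o)) for o,d in rs]
def proj(n,X,cm=None):
    c=cm or optics.camera_model(n); K=np.array(c["K"]);T=np.linalg.inv(np.array(c["world_from_camera"]))
    q=T[:3,:3]@np.array(X)+T[:3,3]; q=K@[q[0],-q[1],-q[2]]; return q[:2]/q[2]
E
python3 - <<'E'
import cv2,numpy as np
t=cv2.imread("pics/top0.png");s=cv2.imread("pics/scene0.png")
a=cv2.resize(t[222:258,188:248],None,fx=6,fy=6,interpolation=cv2.INTER_CUBIC) #360x216
b=cv2.resize(t[180:245,272:390],None,fx=3.5,fy=3.5,interpolation=cv2.INTER_CUBIC) #413x227
c=cv2.resize(s[270:345,250:325],None,fx=4.5,fy=4.5,interpolation=cv2.INTER_CUBIC) 
d=cv2.resize(s[140:245,295:380],None,fx=3.5,fy=3.5,interpolation=cv2.INTER_CUBIC)
o=np.zeros((600,800,3),np.uint8)
for im,x,y in((a,0,0),(b,380,0),(c,0,232),(d,380,232)): o[y:y+im.shape[0],x:x+im.shape[1]]=im
cv2.imwrite("pics/z1.png",o)
E
```

```text
(no output)
```

View pics/z1.png

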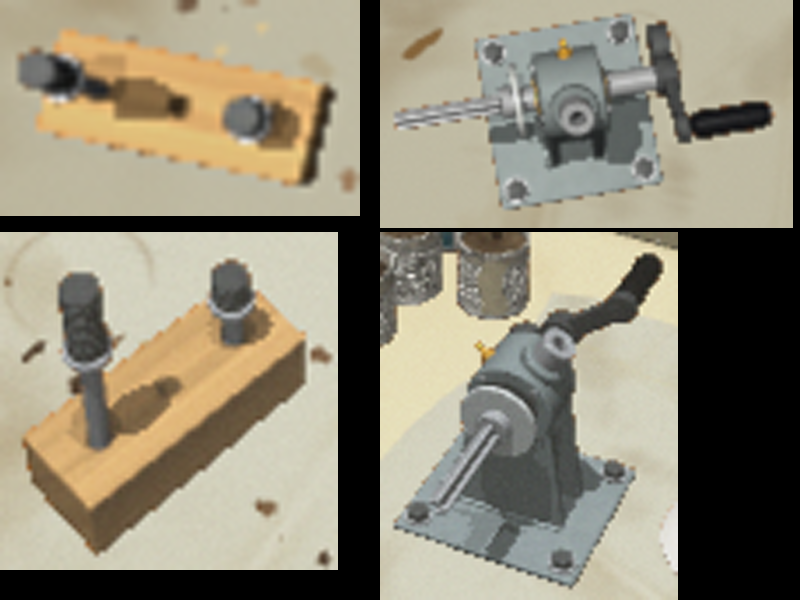

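The zooms show the following:
- **Long pin:** its head is at crop (40,70) in the top view and (80,284) in the scene view.
- **Bush mouth:** (577,118) in the top view and (562,344) in the scene view.
- **Handle:** centre about (733,120) in the top view and (645,276) in the scene view.
- **Base plate:** its corners are clear enough to give the yaw.

Run:
```python
from h import *
np.set_printoptions(precision=4,suppress=True)
A=lambda x,y:(188+x/6-.4,222+y/6-.4)
B=lambda x,y:(272+(x-380)/3.5-.36,180+y/3.5-.36)
C=lambda x,y:(250+x/4.5-.4,270+(y-232)/4.5-.4)
D=lambda x,y:(295+(x-380)/3.5-.36,140+(y-232)/3.5-.36)
print("pinhead",onz("top",A(40,70),.15),onz("scene",C(80,284),.15),tri([ray("top",A(40,70)),ray("scene",C(80,284))]))
print("short",onz("top",A(247,113),.086),onz("scene",C(231,270),.086))
for p in((62,30),(318,85),(295,180),(38,128)):print("blk",onz("top",A(*p),.04))
for p in((24,443),(95,512),(305,340)):print("blkS",onz("scene",C(*p),.04))
q=[onz("top",B(*p),.008) for p in((475,40),(633,15),(662,180),(500,208))]
print(np.array(q),"c",np.mean(q,0))
for a,b in((0,1),(3,2),(3,0),(2,1)):
    v=q[b]-q[a];print("edge",np.linalg.norm(v),np.degrees(np.arctan2(v[1],v[0])))
for p in((395,525),(575,583),(634,473)):print("plS",onz("scene",D(*p),.008))
print("bush",onz("top",B(577,118),.165),onz("scene",D(562,344),.165),tri([ray("top",B(577,118)),ray("scene",D(562,344))]))
print("handle",tri([ray("top",B(733,120)),ray("scene",D(645,276))]))
print("mandrel end",onz("top",B(397,122),.115),onz("scene",D(438,508),.115))
```

```text
pinhead [0.4674 0.2858 0.15  ] [0.4679 0.2879 0.15  ] (array([0.4682, 0.2867, 0.1482]), [np.float64(0.0006943524989609892), np.float64(0.0006943524989610385)])
short [0.4507 0.2073 0.086 ] [0.4503 0.209  0.086 ]
blk [0.4969 0.3059 0.04  ]
blk [0.4667 0.1823 0.04  ]
blk [0.4215 0.1934 0.04  ]
blk [0.45   0.3167 0.04  ]
blkS [0.4942 0.31   0.04  ]
blkS [0.4463 0.3189 0.04  ]
blkS [0.419 0.195 0.04 ]
[[ 0.5988  0.0127  0.008 ]
 [ 0.6166 -0.1239  0.008 ]
 [ 0.4736 -0.1429  0.008 ]
 [ 0.454  -0.0052  0.008 ]] c [ 0.5357 -0.0648  0.008 ]
edge 0.13775462488563747 -82.56038647204188
edge 0.1391348035970808 -81.90260490283245
edge 0.14592320752731255 7.028585742276964
edge 0.14432252118626868 7.568319086854866
plS [0.5964 0.0167 0.008 ]
plS [ 0.4509 -0.0065  0.008 ]
plS [ 0.4709 -0.1371  0.008 ]
bush [ 0.508  -0.0688  0.165 ] [ 0.5062 -0.068   0.165 ] (array([ 0.5075, -0.0691,  0.1639]), [np.float64(0.0006287166103799829), np.float64(0.0006287166103800607)])
handle (array([ 0.5029, -0.1872,  0.1574]), [np.float64(0.0010869689343158183), np.float64(0.0010869689343159033)])
mandrel end [0.5156 0.0709 0.115 ] [0.5153 0.0751 0.115 ]
```

```bash
R='[[1,0.036,-0.046,-0.02,0,0,0]]'; python3 inch.py '[[1,0.02,-0.03,-0.04,0,0,0],[1,0.035,-0.046,-0.02,0,0,0],[1,0.036,-0.046,-0.02,0,0,0],[1,0.036,-0.046,-0.015,0,0,0],[1,0.036,-0.046,0,0,0,0],[1,0.036,-0.046,0,0,0,0],[1,0.036,-0.046,0,0,0,0],[1,0.036,-0.046,0,0,0,0]]'
python3 - <<'E'
from h import *
np.set_printoptions(precision=4,suppress=True)
s=manip.state();print(s['joint_pos'],s['tool_pos'],s['ee_rot'])
cv2.imwrite("pics/w1.png",optics.capture("wrist"))
c=optics.camera_model("wrist");print(np.array(c['K']),np.array(c['world_from_camera']))
E
```

```text
time_s: 1.1
tool_pos: [0.3167, -0.1095, 0.3005]
ee_rot: [3.108, 0.458, 0.001]
ft_force: [0.8, -0.5, 0.5]
gripper_width: 0.999
grasp_force: 0.0
[-0.4424 -0.2683  1.8799 -0.      1.5296  0.836 ] [ 0.3167 -0.1095  0.3005] [3.1079 0.4576 0.0005]
[[323.5901   0.     310.9967]
 [  0.     323.5901 202.0396]
 [  0.       0.       1.    ]] [[ 0.2937  0.9154  0.2752  0.4011]
 [-0.9559  0.2815  0.0838 -0.0802]
 [-0.0007 -0.2877  0.9577  0.4795]
 [ 0.      0.      0.      1.    ]]
```

```bash
python3 inch.py '[[1,0.037,-0.048,0,0,0,0],[1,0.037,-0.048,0,0,0,0],[1,0.037,-0.048,0,0,0,0],[1,0.037,-0.048,0,0,0,0],[1,0.037,-0.048,0.01,0,0,0],[1,0.037,-0.048,0.02,0,0,0],[1,0.037,-0.048,0.02,0,0,0],[0.5,0,0,0,0,0,0]]' 60
python3 - <<'E'
from h import *
np.set_printoptions(precision=4,suppress=True)
s=manip.state();print(s['joint_pos'],s['tool_pos'],s['ee_rot'])
c=optics.camera_model("wrist");cv2.imwrite("pics/w2.png",optics.capture("wrist"))
for X in([.4675,.2865,.15],[.4505,.208,.086]):print(proj("wrist",X,c))
E
```

```text
time_s: 2.15
tool_pos: [0.4663, 0.285, 0.2477]
ee_rot: [3.106, 0.463, -0.009]
ft_force: [-0.7, -0.8, -0.5]
gripper_width: 0.927
grasp_force: 0.0
[0.4815 0.2664 1.4654 0.0002 1.4156 1.7564] [0.4663 0.285  0.2477] [ 3.1056  0.4628 -0.0088]
[308.2983 202.7878]
[371.519  219.2064]
```

View pics/w2.png

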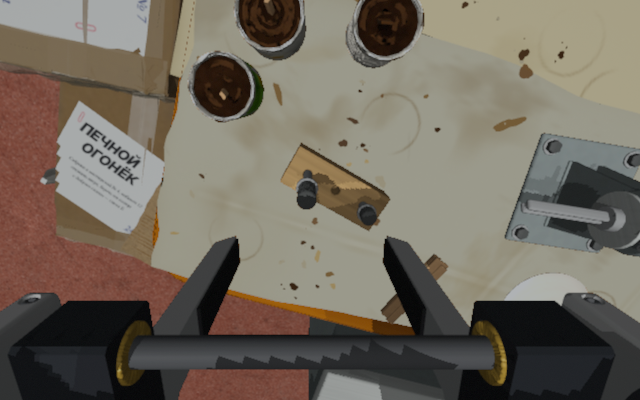

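The wrist view shows the long pin's head at (306,200), where I predicted (308,203). That agrees to about 2 mm, so I'll descend and grip.

```bash
python3 inch.py '[[0.5,0.0023,-0.0019,0.045,0,0,0],[0.5,0,0,0.045,0,0,0],[0.5,0,0,0.0445,0,0,0],[0.5,0,0,0,0,0,0],[0,0,0,0,0,0,0],[0,0,0,0,0,0,0],[0,0,0,0,0,0,0],[0,0,0,0,0,0,0]]' 60
```

```text
time_s: 3.2
tool_pos: [0.4685, 0.2863, 0.1178]
ee_rot: [-3.106, -0.458, -0.002]
ft_force: [-2.4, 5.7, 3.8]
gripper_width: 0.184
grasp_force: 59.7
```

```bash
python3 inch.py '[[0,0,0,-0.03,0,0,0],[0,0,0,-0.06,0,0,0],[0,0,0,-0.06,0,0,0],[0,0,0,-0.05,0,0,0],[0,0,0,0,0,0,0]]'
cat >> h.py <<'E'
YAW=np.radians(7.5); XH=np.array([np.cos(YAW),np.sin(YAW),0]); YH=np.array([-np.sin(YAW),np.cos(YAW),0])
BB=-.5*XH+np.array([0,0,np.sqrt(.75)]); MOUTH=np.array([.507,-.069,.165])
def rt(tz,ty): # rotation from tool z and y
    x=np.cross(ty,tz); return R.from_matrix(np.c_[x,ty,tz])
def delta(P,Rg=None,cur=None):
    s=manip.state();p,r=(s['tool_pos'],R.from_rotvec(s['ee_rot'])) if cur is None else cur
    d=r.inv().apply(np.array(P)-p); w=np.zeros(3) if Rg is None else (r.inv()*Rg).as_rotvec(); return np.round(d,4),np.round(w,4)
E
python3 - <<'E'
from h import *
s=manip.state();print(s['joint_pos'],s['tool_pos'],s['ee_rot'],s['gripper_width'])
for n in("scene","top","wrist"):cv2.imwrite(f"pics/{n}3.png",optics.capture(n))
p=np.array(s['tool_pos']);r=R.from_rotvec(s['ee_rot']);t=r.apply([0,0,1])
for n in("scene","top","wrist"):print(n,proj(n,p+t*.1078),proj(n,p-t*.0322))
print(delta(MOUTH+BB*.1378,rt(-BB,-YH)))
i=cv2.imread
sc=i("pics/scene3.png");q=proj("scene",p+t*.05).astype(int);a=cv2.resize(sc[q[1]-40:q[1]+40,q[0]-40:q[0]+40],(400,400),interpolation=2)
w=i("pics/wrist3.png");b=cv2.resize(w[150:330,220:400],(400,400),interpolation=2)
print(q);cv2.imwrite("pics/z3.png",np.hstack([a,b]))
E
```

```text
time_s: 3.82
tool_pos: [0.4691, 0.2856, 0.3209]
ee_rot: [-3.106, -0.458, -0.01]
ft_force: [-0.4, -0.6, -1.1]
gripper_width: 0.181
grasp_force: 59.9
[ 4.80314582e-01  2.34818378e-01  1.33895272e+00 -3.13832858e-05
  1.56080207e+00  1.75820308e+00] [0.46906234 0.28564663 0.32089915] [-3.10569777 -0.45812199 -0.01042596] 0.18084913417845014
scene [264.11349252 257.50192011] [256.24799774 196.28522702]
top [187.25815036 230.14472665] [168.90195179 224.53849421]
wrist [309.14681576 201.36983022] [308.13589072 285.14151065]
(array([-0.1329,  0.3391,  0.0315]), array([-0.0418,  0.5244,  0.1584]))
[261 234]
```

View pics/z3.png

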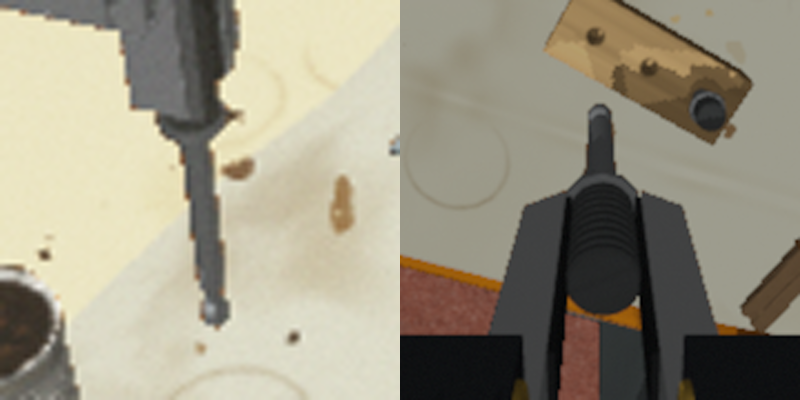

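The held pin is where I expected it. Its nose is at (264,258) in the scene view against a prediction of (264,257.5), and at (309,199) in the wrist view against (309,201). Next I'll carry it over and tilt it.

```bash
python3 inch.py '[[0,-0.0222,0.0565,0,0,0,0],[0,-0.0222,0.0565,0,0,0,0],[0,-0.0222,0.0565,0,0,0,0],[0,-0.0222,0.0565,0,0,0,0],[0,-0.0222,0.0565,0,0,0,0],[0,-0.0222,0.0565,0,0,0,0],[0,0,0,0,-0.0105,0.131,0.0396],[0,0,0,0,-0.0105,0.131,0.0396]]' && python3 inch.py '[[0,0,0,0,-0.0105,0.131,0.0396],[0,0,0,0,-0.0105,0.131,0.0396],[0,0,0,0,0,0,0],[0,0,0,0,0,0,0]]'
python3 - <<'E'
from h import *
s=manip.state();print(s['joint_pos'],s['tool_pos'],s['ee_rot'],s['gripper_width'])
for n in("scene","top","wrist"):cv2.imwrite(f"pics/{n}4.png",optics.capture(n))
p=np.array(s['tool_pos']);r=R.from_rotvec(s['ee_rot']);t=r.apply([0,0,1])
for n in("scene","top","wrist"):print(n,"nose",proj(n,p+t*.1078),"mouth",proj(n,MOUTH))
print(delta(MOUTH+BB*.1378,rt(-BB,-YH)))
sc=cv2.imread("pics/scene4.png");a=cv2.resize(sc[130:230,290:380],(540,600),interpolation=2)
w=cv2.imread("pics/wrist4.png");b=cv2.resize(w[50:330,220:400],(386,600),interpolation=2)
cv2.imwrite("pics/z4.png",cv2.resize(np.hstack([a,b]),(800,518)))
E
```

```text
time_s: 4.97
tool_pos: [0.4384, -0.0784, 0.3152]
ee_rot: [-3.079, -0.325, -0.411]
ft_force: [0.4, -0.2, 0.5]
gripper_width: 0.184
grasp_force: 59.9
time_s: 5.48
tool_pos: [0.4387, -0.0778, 0.3164]
ee_rot: [-2.996, -0.197, -0.8]
ft_force: [0.2, -0.1, 0.1]
gripper_width: 0.181
grasp_force: 59.9
[-0.41879261 -0.30041022  1.94865784  0.30459633  1.05799785  0.92923847] [ 0.43871499 -0.07780499  0.31643182] [-2.99569996 -0.19707854 -0.80035203] 0.18084976164328564
scene nose [353.61288159 153.24567621] mouth [346.56814024 171.33423408]
top nose [329.34874845 216.61975893] mouth [327.99916245 213.71334341]
wrist nose [310.03880834 202.31422792] mouth [310.48638878 200.94883925]
(array([-0.0165,  0.0003,  0.0277]), array([-0.0011,  0.0003,  0.0004]))
```

View pics/z4.png

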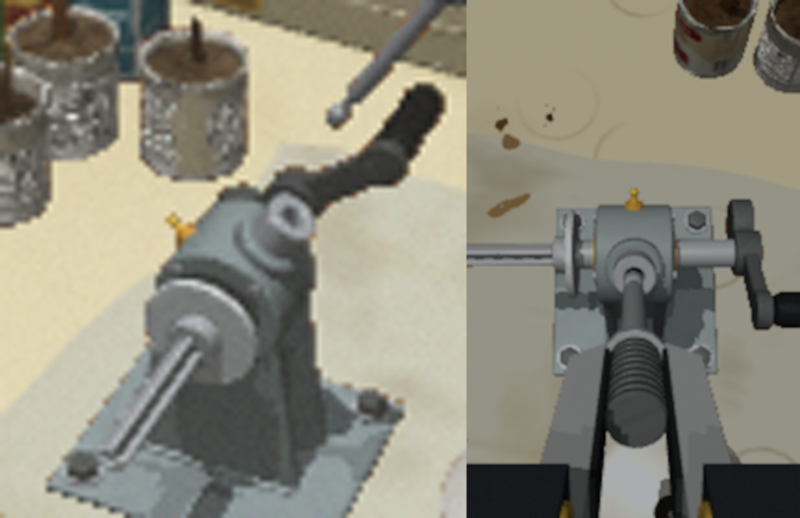

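The scene view puts the bush mouth at (346.3,170.9), matching the prediction of (346.6,171.3). The pin is tilted correctly. I'll bring the nose to about 10 mm off the mouth and compare again.

```bash
python3 inch.py '[[0,-0.0085,0.0002,0.014,0,0,0],[0,-0.008,0,0.014,0,0,0],[0,0,0,0.02,0,0,0],[0,0,0,0,0,0,0]]'
python3 - <<'E'
from h import *
s=manip.state();print(s['tool_pos'],s['ee_rot'])
p=np.array(s['tool_pos']);r=R.from_rotvec(s['ee_rot']);t=r.apply([0,0,1])
o=[]
for n,h in(("scene",25),("top",25),("wrist",40)):
    im=optics.capture(n);cv2.imwrite(f"pics/{n}5.png",im)
    a=proj(n,p+t*.1078);m=proj(n,MOUTH);q=np.round((a+m)/2).astype(int)
    print(n,"nose",a,"mouth",m,"origin",q-h,"scale",400/(2*h),"headend",proj(n,p-t*.0322))
    o.append(cv2.resize(im[q[1]-h:q[1]+h,q[0]-h:q[0]+h],(400,400),interpolation=cv2.INTER_CUBIC))
print(delta(MOUTH+BB*.1178,rt(-BB,-YH)))
cv2.imwrite("pics/z5.png",np.hstack([o[0],o[2]]));cv2.imwrite("pics/z5t.png",o[1])
E
```

```text
time_s: 6.12
tool_pos: [0.448, -0.0763, 0.2649]
ee_rot: [-2.995, -0.196, -0.799]
ft_force: [0.6, 0.2, 0.5]
gripper_width: 0.181
grasp_force: 59.9
[ 0.44800997 -0.07627465  0.26492843] [-2.99452318 -0.19623742 -0.79930009]
scene nose [348.73101002 169.97122493] mouth [346.56814024 171.33423408] origin [323 146] scale 8.0 headend [381.21402624 133.33529111]
top nose [328.13232635 215.5711078 ] mouth [327.99916245 213.71334341] origin [303 190] scale 8.0 headend [334.25989675 238.43047046]
wrist nose [309.23187856 203.04833342] mouth [310.03632567 198.76096392] origin [270 161] scale 5.0 headend [308.39862088 281.6718681 ]
(array([0.0001, 0.0001, 0.0003]), array([-0.0004, -0.0016, -0.    ]))
```

View pics/z5.png

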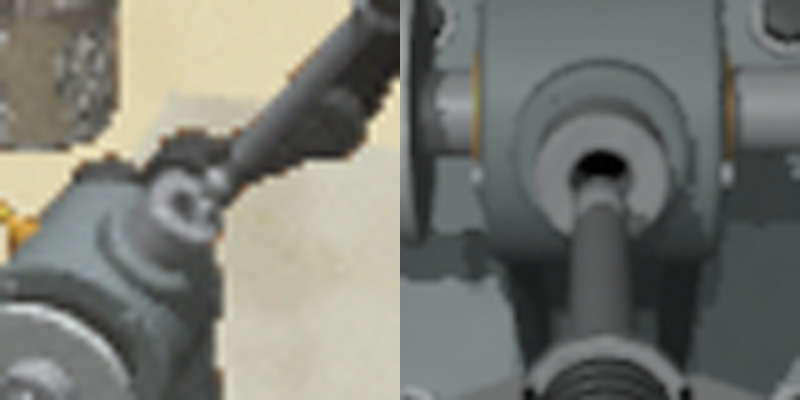

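In the wrist view the mouth is at about (310.3,195.4), while the pin axis heads for about (310,198.5). The scene view agrees, so I'll shift 2.5 mm along tool +x and ease the pin in while watching the force.

```bash
python3 inch.py '[[0,0.0025,0,0,0,0,0],[0,0,0,0.006,0,0,0],[0,0,0,0.006,0,0,0],[0,0,0,0.004,0,0,0],[0,0,0,0,0,0,0]]'
python3 - <<'E'
from h import *
s=manip.state();r=R.from_rotvec(s['ee_rot'])
print("F tool",r.inv().apply(s['ft_force']).round(2),delta(MOUTH+BB*.1078))
n="wrist";im=optics.capture(n);cv2.imwrite("pics/wrist6.png",im)
E
```

```text
time_s: 6.9
tool_pos: [0.4584, -0.0752, 0.2538]
ee_rot: [-2.995, -0.196, -0.803]
ft_force: [-0.7, -0.3, -1.1]
gripper_width: 0.181
grasp_force: 59.9
F tool [-1.21  0.23  0.62] (array([-0.002 ,  0.0002, -0.0064]), array([0., 0., 0.]))
```

```bash
python3 inch.py '[[0,0,0,0.005,0,0,0],[0,0,0,0.005,0,0,0],[0,0,0,0.005,0,0,0],[0,0,0,0,0,0,0]]'
python3 - <<'E'
from h import *
s=manip.state();r=R.from_rotvec(s['ee_rot'])
print("F tool",r.inv().apply(s['ft_force']).round(2),delta(MOUTH+BB*.1078))
E
```

```text
time_s: 7.45
tool_pos: [0.466, -0.0743, 0.2409]
ee_rot: [-2.995, -0.196, -0.804]
ft_force: [-1.4, 0.2, -2.3]
gripper_width: 0.182
grasp_force: 59.9
F tool [-2.33 -0.39  1.28] (array([-0.0021,  0.0001, -0.0214]), array([0., 0., 0.]))
```

```bash
python3 inch.py '[[0,-0.0006,0,0.005,0,0,0],[0,0,0,0.005,0,0,0],[0,0,0,0.005,0,0,0],[0,0,0,0,0,0,0]]'
python3 - <<'E'
from h import *
s=manip.state();r=R.from_rotvec(s['ee_rot'])
print("F tool",r.inv().apply(s['ft_force']).round(2),delta(MOUTH+BB*.1078))
E
```

```text
time_s: 7.95
tool_pos: [0.473, -0.0734, 0.2277]
ee_rot: [-2.995, -0.196, -0.804]
ft_force: [-1.4, 0.7, -1.2]
gripper_width: 0.18
grasp_force: 59.9
F tool [-1.68 -0.89  0.39] (array([-0.0016,  0.0001, -0.0363]), array([0., 0., 0.]))
```

```bash
python3 inch.py '[[0,-0.0004,0,0.004,0,0,0],[0,0,0,0,0,0,0],[0.3,0,0,0,0,0,0],[0.5,0,0,0,0,0,0],[0.5,0,0,0,0,0,0],[0.5,0,0,-0.03,0,0,0],[0.5,0,0,-0.05,0,0,0],[0.5,0,0,0,0,0,0]]'
python3 - <<'E'
from h import *
s=manip.state();print(s['joint_pos'])
o=[]
E=MOUTH+BB*.098
for n,h in(("scene",40),("top",40),("wrist",80)):
    im=optics.capture(n);cv2.imwrite(f"pics/{n}7.png",im)
    m=proj(n,(MOUTH+E)/2);q=np.round(m).astype(int);print(n,"mouth",proj(n,MOUTH),"head end exp",proj(n,E),"collar exp",proj(n,MOUTH+BB*.054),"o",q-h,400/2/h)
    c=im[max(0,q[1]-h):q[1]+h,q[0]-h:q[0]+h]; print(c.shape)
    o.append(cv2.resize(c,(400,400),interpolation=2))
cv2.imwrite("pics/z7.png",np.hstack([o[0],o[2]]))
E
```

```text
time_s: 8.95
tool_pos: [0.4349, -0.0791, 0.2969]
ee_rot: [-2.995, -0.196, -0.814]
ft_force: [0.6, -0.3, -0.7]
gripper_width: 0.499
grasp_force: 0.0
[-0.42783682 -0.30413366  1.99805675  0.3195106   1.00856976  0.90152052]
scene mouth [346.56814024 171.33423408] head end exp [368.19343071 146.98096869] collar exp [358.06369638 158.38854302] o [317 120] 5.0
(80, 80, 3)
top mouth [327.99916245 213.71334341] head end exp [332.0137192  228.94665381] collar exp [330.13021174 221.79964964] o [290 181] 5.0
(80, 80, 3)
wrist mouth [310.22318759 191.77347952] head end exp [309.86893004 225.53467342] collar exp [310.05689803 207.6210851 ] o [230 126] 2.5
(160, 160, 3)
```

View pics/z7.png

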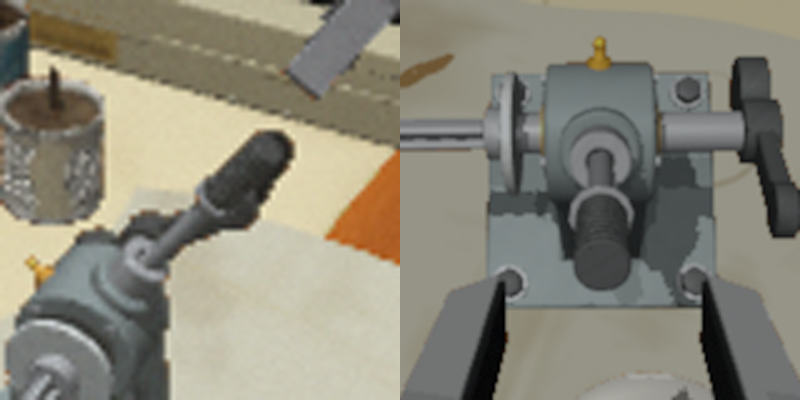

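The pin now stands in the bush. Its collar is at about (359,159) in the scene view against an expected (358,158), which is 54 mm off the mouth and so resting on the blocked spindle. Next is the crank: retract sideways and up, turn the tool so it closes fore-and-aft, and grip the handle.

```bash
cat > chk.py <<'E'
import sys
from h import *
s=manip.state();f=np.array(s['ft_force']);print("F",f.round(1),"pos",np.round(s['tool_pos'],4))
sys.exit(int(np.linalg.norm(f)>float(sys.argv[1])))
E
python3 - <<'E'
from h import *
s=manip.state();r=R.from_rotvec(s['ee_rot'])
P=np.array([.47,-.19,.34]);G=rt(np.array([0,0,-1.]),XH)
print(delta(P,G)); print(delta([.508,-.195,.225],None,(P,G)))
E
```

```text
(array([ 0.0413,  0.1152, -0.0308]), array([ 0.4103, -0.4117, -1.5319]))
(array([-0.0099,  0.037 ,  0.115 ]), array([0., 0., 0.]))
```

```bash
python3 inch.py '[[0.5,0.014,0.038,-0.011,0,0,0],[0.5,0.014,0.038,-0.011,0,0,0],[0.5,0.014,0.039,-0.011,0,0,0],[0.6,0,0,0,0.0456,-0.0457,-0.1702],[0.6,0,0,0,0.0456,-0.0457,-0.1702],[0.6,0,0,0,0.0456,-0.0457,-0.1702],[0.6,0,0,0,0.0456,-0.0457,-0.1702],[0.6,0,0,0,0.0456,-0.0457,-0.1702]]' && python3 inch.py '[[0.6,0,0,0,0.0456,-0.0457,-0.1702],[0.6,0,0,0,0.0456,-0.0457,-0.1702],[0.6,0,0,0,0.0456,-0.0457,-0.1702],[0.6,0,0,0,0.0456,-0.0457,-0.1702],[0.6,0,0,0,0,0,0]]'
python3 - <<'E'
from h import *
s=manip.state();print(np.round(s['joint_pos'],3))
print(delta([.508,-.195,.225],rt(np.array([0,0,-1.]),XH)))
E
```

```text
time_s: 10.1
tool_pos: [0.4698, -0.1899, 0.3414]
ee_rot: [-2.702, -1.516, -0.39]
ft_force: [0.1, 0.4, -0.1]
gripper_width: 0.604
grasp_force: 0.0
time_s: 10.72
tool_pos: [0.4701, -0.1892, 0.3415]
ee_rot: [-2.069, -2.361, -0.001]
ft_force: [-0.7, 0.7, 0.3]
gripper_width: 0.599
grasp_force: 0.0
[-4.550e-01  1.360e-01  1.409e+00  1.000e-03  1.598e+00 -5.870e-01]
(array([-0.0109,  0.0369,  0.1165]), array([-0.0009, -0.0017,  0.0009]))
```

```bash
python3 inch.py '[[0.6,-0.0055,0.0185,0.03,0,0,0],[0.6,-0.0054,0.0184,0.03,0,0,0],[0.6,0,0,0.0565,0,0,0],[0.6,0,0,0,0,0,0]]'
python3 - <<'E'
from h import *
rs=[]
for n,c,h in(("top",(371,213),16),("scene",(369,157),16)):
    im=cv2.imread(f"pics/{n}0.png");m=(im.max(2)<45).astype(np.uint8)
    M=np.zeros_like(m);M[c[1]-h:c[1]+h,c[0]-h:c[0]+h]=1;m*=M
    k,l,st,ce=cv2.connectedComponentsWithStats(m);i=1+st[1:,4].argmax()
    p=np.argwhere(l==i)[:,::-1].astype(np.float32);print(n,st[i],cv2.minAreaRect(p));rs.append(ray(n,cv2.minAreaRect(p)[0]))
X,e=tri(rs);print(X,e);c=np.array([.5365,-.065,.115]);d=X-c
print("along x,y,z",d@XH,d@YH,d[2],"theta",np.degrees(np.arctan2(-d@XH,d[2])))
E
```

```text
time_s: 11.22
tool_pos: [0.506, -0.1953, 0.2229]
ee_rot: [-2.071, -2.353, 0.001]
ft_force: [-0.1, -0.3, 0.9]
gripper_width: 0.6
grasp_force: 0.0
top [361 210  22   9 126] ((371.5540466308594, 213.8243408203125), (6.411561012268066, 21.536266326904297), 80.53767395019531)
scene [367 147   8  11  37] ((370.0000305175781, 151.50001525878906), (6.363960266113281, 9.192387580871582), 45.0)
[ 0.50277659 -0.18424355  0.161322  ] [np.float64(0.001055072944394941), np.float64(0.0010550729443947354)]
along x,y,z -0.048999304041163025 -0.11382161986193319 0.04632199520014081 theta 46.6088553042434
```

```bash
python3 inch.py '[[0.6,0,0,0.03,0,0,0],[0.6,0,0,0.03,0,0,0],[0.6,0,0,0.026,0,0,0],[0.6,0,0,0,0,0,0],[0,0,0,0,0,0,0],[0,0,0,0,0,0,0],[0,0,0,0,0,0,0]]' 8 && python3 chk.py 100
```

```text
time_s: 12.1
tool_pos: [0.5079, -0.196, 0.1416]
ee_rot: [2.07, 2.36, 0.002]
ft_force: [0.3, 0.8, -0.3]
gripper_width: 0.319
grasp_force: 0.0
F [ 0.3  0.8 -0.3] pos [ 0.5079 -0.196   0.1416]
```

```bash
python3 inch.py '[[0,0,0,0,0,0,0],[0,0,0,0,0,0,0],[0,0,0,0,0,0,0]]' 8 && python3 chk.py 100
python3 - <<'E'
from h import *
p=np.array(manip.state()['tool_pos'])+[0,0,-.0]; c=np.array([.5365,-.065,.115]);d=p+[0,0,.019]-c
print("x",d@XH,"y",d@YH,"z",d[2])
for n in("wrist",): cv2.imwrite("pics/wrist8.png",optics.capture(n))
E
```

```text
time_s: 12.48
tool_pos: [0.5076, -0.196, 0.141]
ee_rot: [2.071, 2.361, 0.001]
ft_force: [-2.8, -0.8, 4.1]
gripper_width: 0.228
grasp_force: 8.0
F [-2.8 -0.8  4.1] pos [ 0.5076 -0.196   0.141 ]
x -0.04572307074544743 y -0.1261031708408269 z 0.04501567353323628
```

The handle is gripped: opening 0.228 is about 21 mm. Now I'll turn it over the top in 10 degree steps, stopping if the force rises.

```bash
python3 inch.py '[[0,0,0.0036,-0.0038,0,0,0],[0,0,0.0039,-0.0035,0,0,0]]' >/dev/null && python3 chk.py 14 && python3 inch.py '[[0,0,0.0042,-0.0031,0,0,0],[0,0,0.0045,-0.0027,0,0,0]]' >/dev/null && python3 chk.py 14 && python3 inch.py '[[0,0,0.0047,-0.0023,0,0,0],[0,0,0.0049,-0.0019,0,0,0]]' >/dev/null && python3 chk.py 14
```

```text
F [-5.1 -0.3  4.6] pos [ 0.5151 -0.195   0.1484]
F [-4.5  1.3  6.2] pos [ 0.524  -0.1937  0.1545]
F [-3.6  0.2  6.6] pos [ 0.5337 -0.1924  0.1589]
```

```bash
python3 inch.py '[[0,0,0.005,-0.0018,0,0,0],[0,0,0.0051,-0.0013,0,0,0]]' >/dev/null && python3 chk.py 14 && python3 inch.py '[[0,0,0.0052,-0.0006,0,0,0],[0,0,0.0052,-0.0001,0,0,0]]' >/dev/null && python3 chk.py 14 && python3 inch.py '[[0,0,0.0052,0.0003,0,0,0],[0,0,0.0052,0.0008,0,0,0]]' >/dev/null && python3 chk.py 14
```

```text
F [-2.5  1.8  2.9] pos [ 0.5437 -0.191   0.1616]
F [-2.2  2.5  5.7] pos [ 0.5541 -0.1896  0.1622]
F [-1.6  3.1  4.1] pos [ 0.5645 -0.1881  0.1612]
```

```bash
python3 inch.py '[[0,0,0.0051,0.0012,0,0,0],[0,0,0.005,0.0017,0,0,0]]' >/dev/null && python3 chk.py 14 && python3 inch.py '[[0,0,0.0048,0.0021,0,0,0],[0,0,0.0046,0.0025,0,0,0]]' >/dev/null && python3 chk.py 14 && python3 inch.py '[[0,0,0.0043,0.0029,0,0,0],[0,0,0.0041,0.0033,0,0,0]]' >/dev/null && python3 chk.py 14
```

```text
F [-0.2  4.   4.8] pos [ 0.5746 -0.1867  0.1582]
F [0.9 4.5 5. ] pos [ 0.5839 -0.1854  0.1535]
F [-6.9  2.7  7.5] pos [ 0.592  -0.1843  0.1473]
```

Run:
```python
from h import *
n="scene";im=optics.capture(n);cv2.imwrite("pics/scene9.png",im)
b=cv2.imread("pics/scene7.png")
for q in((371,150),(368,153),(364,157),(355,162),(351,166)): print(q,b[q[1],q[0]],im[q[1],q[0]])
q=(317,120);h=40
cv2.imwrite("pics/z9.png",cv2.resize(im[110:210,310:390],(480,600),interpolation=2))
s=manip.state();p=np.array(s['tool_pos']);c=np.array([.5365,-.065,.115]);d=p+[0,0,.019]-c;print(d@XH,d[2],np.degrees(np.arctan2(-d@XH,d[2])))
```

```text
(371, 150) [76 79 78] [193 228 234]
(368, 153) [47 48 47] [193 228 234]
(364, 157) [51 55 57] [192 228 234]
(355, 162) [115 112 113] [59 61 62]
(351, 166) [125 123 123] [52 56 54]
0.039376527838884956 0.05074117962278234 -37.81243011720316
```

The pin has dropped: in the scene view the table now shows where the head was at (371,150), and the dark grip sits at (351,166). I'll release the handle and go back to the pin.

```bash
python3 inch.py '[[0,0,-0.002,0,0,0,0],[0.4,0,0,0,0,0,0],[0.6,0,0,0,0,0,0],[0.6,0,0,0,0,0,0],[0.6,0,0,-0.05,0,0,0],[0.6,0,0,-0.06,0,0,0],[0.6,0,0,-0.06,0,0,0],[0.6,0,0,0,0,0,0]]'
python3 - <<'E'
from h import *
M=MOUTH+1.3e-3*rt(-BB,-YH).apply([1,0,0])
s=manip.state();r=R.from_rotvec(s['ee_rot'])
print(np.round(s['joint_pos'],3))
G=rt(-BB,-YH);P=M+BB*(.042-.019+.10)
print(P,delta(P,G)); P1=np.array([.44,-.1,.34]);print(delta(P1,G),delta(P,None,(P1,G)))
im=optics.capture("scene");cv2.imwrite("pics/scene10.png",im)
m=proj("scene",M)
print("mouth",m,"collar16",proj("scene",M+.016*BB),"head60",proj("scene",M+.06*BB))
E
```

```text
time_s: 15.82
tool_pos: [0.5902, -0.1855, 0.3221]
ee_rot: [2.066, 2.356, 0.005]
ft_force: [0.7, -0.7, -0.5]
gripper_width: 0.6
grasp_force: 0.0
[-0.364  0.403  1.119  0.     1.611 -0.495]
[ 0.44714234 -0.07688041  0.27217112] (array([ 0.1266, -0.1281,  0.0484]), array([-0.401 ,  0.4072,  1.5338]))
(array([ 0.1043, -0.1376, -0.0194]), array([-0.401 ,  0.4072,  1.5338])) (array([-0.0252, -0.022 ,  0.0638]), array([0., 0., 0.]))
mouth [346.15883911 171.00326039] collar16 [349.4592772 167.2766204] head60 [358.9742887  156.53288842]
```

```bash
python3 inch.py '[[0.6,0.0348,-0.0459,-0.0065,0,0,0],[0.6,0.0348,-0.0459,-0.0065,0,0,0],[0.6,0.0348,-0.0459,-0.0065,0,0,0],[0.6,0,0,0,-0.0446,0.0452,0.1704],[0.6,0,0,0,-0.0446,0.0452,0.1704],[0.6,0,0,0,-0.0446,0.0452,0.1704],[0.6,0,0,0,-0.0446,0.0452,0.1704],[0.6,0,0,0,-0.0446,0.0452,0.1704]]' >/dev/null && python3 inch.py '[[0.6,0,0,0,-0.0446,0.0452,0.1704],[0.6,0,0,0,-0.0446,0.0452,0.1704],[0.6,0,0,0,-0.0446,0.0452,0.1704],[0.6,0,0,0,-0.0446,0.0452,0.1704],[0.6,0,0,0,0,0,0]]'
python3 - <<'E'
from h import *
M=MOUTH+1.3e-3*rt(-BB,-YH).apply([1,0,0]);G=rt(-BB,-YH)
print(delta(M+BB*(.042-.019+.08),G))
print(delta(M+BB*(.042-.019),G))
E
```

```text
time_s: 17.5
tool_pos: [0.4385, -0.0993, 0.3352]
ee_rot: [-2.996, -0.196, -0.788]
ft_force: [-0.4, 0.7, 1.2]
gripper_width: 0.598
grasp_force: 0.0
(array([-0.0209, -0.0207,  0.0806]), array([-0.004 ,  0.0088, -0.0011]))
(array([-0.0202, -0.0204,  0.1606]), array([-0.004 ,  0.0088, -0.0011]))
```

```bash
python3 inch.py '[[0.5,-0.0105,-0.0105,0.027,-0.002,0.0044,0],[0.5,-0.01,-0.01,0.027,-0.002,0.0044,0],[0.5,0,0,0.027,0,0,0],[0.5,0,0,0,0,0,0]]' >/dev/null && python3 chk.py 6 && python3 inch.py '[[0.5,0,0,0.03,0,0,0],[0.5,0,0,0.03,0,0,0],[0.5,0,0,0,0,0,0]]' >/dev/null && python3 chk.py 6 && python3 inch.py '[[0.5,0,0,0.01,0,0,0],[0.5,0,0,0.01,0,0,0],[0.5,0,0,0,0,0,0]]' >/dev/null && python3 chk.py 6
python3 - <<'E'
from h import *
M=MOUTH+1.3e-3*rt(-BB,-YH).apply([1,0,0]);G=rt(-BB,-YH)
print(delta(M+BB*(.042-.019),G))
E
```

```text
F [0.1 0.4 0.6] pos [ 0.4584 -0.0758  0.2541]
F [ 0.2 -0.8  0.5] pos [ 0.4883 -0.0722  0.2033]
F [ 0.  -0.5  0.4] pos [ 0.4985 -0.071   0.1866]
(array([-0.002 , -0.0009,  0.    ]), array([ 0.0006, -0.001 , -0.0014]))
```

```bash
python3 inch.py '[[0.5,-0.002,-0.0009,0,0,0,0],[0,0,0,0,0,0,0],[0,0,0,0,0,0,0],[0,0,0,0,0,0,0],[0,0,0,0,0,0,0],[0,0,0,0,0,0,0]]' 60
python3 - <<'E'
from h import *
M=MOUTH+1.3e-3*rt(-BB,-YH).apply([1,0,0]);s=manip.state();r=R.from_rotvec(s['ee_rot'])
print("Ft",r.inv().apply(s['ft_force']).round(2),delta(M+BB*(.042-.019)))
E
```

```text
time_s: 19.5
tool_pos: [0.4967, -0.0702, 0.1859]
ee_rot: [-2.995, -0.194, -0.805]
ft_force: [-1.3, 3.2, 1.9]
gripper_width: 0.18
grasp_force: 60.0
Ft [ 0.19 -3.31 -2.13] (array([-0.0002,  0.0002,  0.0003]), array([0., 0., 0.]))
```

Gripped, with 17 mm between the pads and the force low. Now I'll push along the bush axis in steps with force checks.

```bash
python3 inch.py '[[0,0,0,0.003,0,0,0],[0,0,0,0.003,0,0,0]]' >/dev/null && python3 chk.py 25 && python3 inch.py '[[0,0,0,0.003,0,0,0],[0,0,0,0.003,0,0,0]]' >/dev/null && python3 chk.py 25 && python3 inch.py '[[0,0,0,0.002,0,0,0],[0,0,0,0,0,0,0]]' && python3 chk.py 25
python3 - <<'E'
from h import *
M=MOUTH+1.3e-3*rt(-BB,-YH).apply([1,0,0]);s=manip.state();r=R.from_rotvec(s['ee_rot'])
print("Ft",r.inv().apply(s['ft_force']).round(2),delta(M+BB*(.042-.019)))
E
```

```text
F [-6.4  4.8  5.2] pos [ 0.4996 -0.0697  0.1808]
F [-3.1  4.5  1.4] pos [ 0.5026 -0.0693  0.1753]
time_s: 20.25
tool_pos: [0.5036, -0.0692, 0.1733]
ee_rot: [-2.996, -0.194, -0.804]
ft_force: [4.1, 4.9, -4.6]
gripper_width: 0.182
grasp_force: 60.0
F [ 4.1  4.9 -4.6] pos [ 0.5036 -0.0692  0.1733]
Ft [ 1.76 -4.35  6.39] (array([ 0.0001,  0.0002, -0.0141]), array([0., 0., 0.]))
```

```bash
python3 inch.py '[[0,0,0,0.0015,0,0,0],[0,0,0,0,0,0,0]]' >/dev/null && python3 chk.py 25 && python3 inch.py '[[0,0,0,0.0015,0,0,0],[0,0,0,0,0,0,0]]' >/dev/null && python3 chk.py 25
python3 - <<'E'
from h import *
M=MOUTH+1.3e-3*rt(-BB,-YH).apply([1,0,0]);s=manip.state();r=R.from_rotvec(s['ee_rot'])
print("Ft",r.inv().apply(s['ft_force']).round(2),delta(M+BB*(.042-.019)))
E
```

```text
F [ 0.4  4.8 -3.4] pos [ 0.5043 -0.0692  0.1722]
F [-15.2   4.6  12.4] pos [ 0.5048 -0.0691  0.1716]
Ft [ -6.33  -6.58 -17.98] (array([-0.0001,  0.0002, -0.0162]), array([0., 0., 0.]))
```

The pull-in force followed by a hard stop at 18 N, 16 mm down, means the catch has snapped and the collar is seated. I'll release, retreat and check by eye.

```bash
python3 inch.py '[[0.2,0,0,0,0,0,0],[0.5,0,0,0,0,0,0],[0.5,0,0,0,0,0,0],[0.5,0,0,-0.04,0,0,0],[0.5,0,0,-0.06,0,0,0],[0.5,0,0,-0.06,0,0,0],[0.5,0,0,0,0,0,0]]'
python3 - <<'E'
from h import *
M=MOUTH+1.3e-3*rt(-BB,-YH).apply([1,0,0])
o=[]
for n,h in(("scene",30),("wrist",45)):
    im=optics.capture(n);cv2.imwrite(f"pics/{n}11.png",im)
    q=np.round(proj(n,M)).astype(int);print(n,proj(n,M),proj(n,M+.044*BB))
    o.append(cv2.resize(im[q[1]-h:q[1]+h,q[0]-h:q[0]+h],(400,400),interpolation=2))
cv2.imwrite("pics/z11.png",np.hstack(o))
E
```

```text
time_s: 21.62
tool_pos: [0.4256, -0.0804, 0.3139]
ee_rot: [-2.997, -0.193, -0.817]
ft_force: [0.3, -0.1, -0.9]
gripper_width: 0.501
grasp_force: 0.0
scene [346.15883911 171.00326039] [355.43721386 160.52672322]
wrist [309.67687127 186.63174602] [309.59544637 197.64094123]
```

View pics/z11.png

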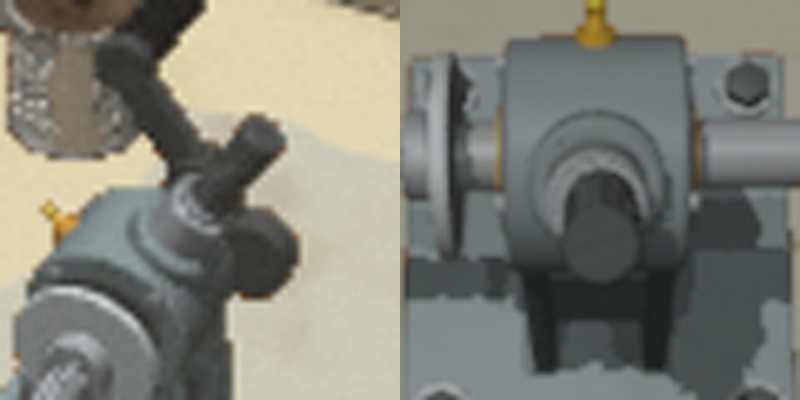

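The scene crop shows the collar flush on the bush mouth at about (200,200), with only the grip standing out up to (262,130). The robot is clear of everything, so I'm handing in.

```bash
python3 -c "
from plant import manip, optics, ticket
print(ticket.job_done())"
```

```text
the job is handed in; nothing more can be done
None
```

The spindle is locked: the long pin is in the bush, the crank was turned over the top until the pin dropped, and the pin was pushed past its catch until the collar sat on the bush; the gripper then let go, and the job was handed in at about 22 s.

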